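# Clip a prosthesis tube into the marking jig and set its clamp screw

## Robot

A 6-joint arm with a two-finger parallel gripper is mounted at the origin on the work surface. World frame = base frame: x ahead of the robot, y to its left, z up, the work surface at z = 0. Lengths are in m, angles in rad, forces in N, time in s.
With the tool pointing down it reaches from about 0.325 to 1 m from the base axis. Payload 5.1 kg.
Tool frame: the origin (TCP) lies on the centre line of the jaws, within the pads' length; the fingertips stand 17 mm ahead of it and the grasp point (between the pads) lies 2 mm behind it (tip_extent is the z of the fingertips in the tool frame, in m); z points along the fingers, y is the line along which they close (so a half turn about z gives the same grasp; the last joint's range is limited). The gripper opens to 85 mm and grips with 20 to 120 N. Pads are 22 mm wide; open, the fingers measure 114 mm over their backs; the gripper's body (76 mm by 85 mm) begins 54 mm behind the grasp point. The pads swing forward as they close: fully open they stand 13 mm farther back than shut.
Start: joints at [1.208, 0.124, 1.65, -0, 1.367, -0.083], TCP at [0.18, 0.625, 0.248] pointing down, gripper open.
Joint ranges: [-2.61, 2.61], [-1.02, 2.33], [0.03, 2.71], [-1.35, 4.49], [0.32, 2.68], [-2.91, 2.91]. Speed limits (rad/s): [2.57, 2.57, 3.14, 3.14, 3.14, 3.14].

## Interface

Orientations are given as a rotation vector (axis times angle).
In Python, from plant import * gives the robot as it stands. The module is installed in compiled form; this text tells all that it offers.
- The arm moves only by the tool send_rows, never from a script. Its argument "motion" is a list of rows, each a list of 7 numbers: the finger opening in cm, from 0 to 8.54, then the shift along the tool's x, y, z in fractions of the full range, 1 being 40 cm, then the turn, a rotation vector about the tool's x, y, z in a scale on which 1.0 is pi rad. In form: [[jaw, x, y, z, rx, ry, rz], ...]. A call has exactly 10 rows; each row is the pose to reach, as a shift and turn from the pose commanded when the call began, along the tool's axes at that moment; what a row does not reach only later rows make up. A row lasts 1/10 s, in which the tool goes at most 50 mm and 8.59 degrees, less where a joint would pass 70% of its speed; a pose out of reach is approached as far as the arm can. Shift and turn numbers lie between -1 and 1, and a call with a number outside is refused. A call with a gripper value outside its range is refused whole. The fingers move at their own pace and stop on an object; the grip force is fixed at half the most. Time passes only in rows, so rows that repeat a pose let the fingers close, or fill a call up. It gives the time, the measured TCP pose, the force, the opening and the grip force at its end, in the units of the state.
- observe(): the state, without advancing time (a new reading comes with each control period).
- grab_frame(name): name is "side" or "top"; returns the picture (420x560x3 uint8, red, green, blue); there is no depth.
- camera_params(name): a dict with "fov_y" (degrees; the focal length in pixels is half the picture's height over the tangent of half this angle, whatever the lens; pixels are square), "cx", "cy" (the principal point, pixels), "rvec" (rotation vector, rad) and "tvec" (3), from world to camera coordinates, as OpenCV has them. Camera axes: x right, y down, z forward; pixel columns grow to the right and rows downward; lengths in m; the calibration is good to about 2 mm. A picture is of the moment at which its call begins. camera_params takes no time and is no camera call.
- hand_in(): hands the job in; it is judged then, once.
Trained networks look in the newest picture that a camera, given by its name, has taken for a name from the list of things; names that differ only in an ending like _2 or _b are one class to them, and where a whole thing is asked for, a point or a joint stands for the part that bears it (a point fixed in the world has none). Each returns a list of dicts, best first, with "confidence" (0 to 1); they miss things now and then, are a little off and sometimes report something else, mostly with a low value. They report only what shows in the picture. A call takes as long as a camera call. They do not tell look-alikes from the thing itself.
- outline_of(camera, label): "region" (420x560 bool, what is visible of it).
- mark_of(camera, label): "location" ([x, y, z] in m, in the coordinates of the camera as it stood for that picture, good to about 4 mm: a listed point, or the origin of a listed thing).
The state is a dict: "time_s": time; "joint_positions": joint angles; "qd": joint speeds; "joint_efforts": joint torques, N m; "tool_pos": TCP position; "ee_rot": TCP orientation; "contact_force": force on the tool from outside, world axes, zero at the start; "wrist_torque": the same for the moment, N m; "opening": finger opening in m; "grasp_force": force on a finger pad.
Only numpy, scipy, OpenCV 4.12 (cv2) and the standard library are available. Lean on these libraries where they do the work, as an engineer would, in place of code of your own. Each camera call takes 0.05 s, during which the arm holds its last target. There are 200 camera calls.

## Task

Take the aluminium prosthesis tube from its plywood rest and push it down past the sprung blue jaw of the green jig until it sits right home in both forks, about centred, with the jaw sprung back over it. Then turn the red thumbscrew clockwise until it seats, back it off a quarter turn so that the tube can still slide, and finish while still pinching the thumbscrew, holding it there. Leave the other things on the bench where they are.

Things in the scene. Friction and masses are not known exactly. Their poses are not given: they have to be found in the camera images.
- tube: bare aluminium tube, 30 mm diameter, 180 mm long, about 100 g. Origin at its very centre (on the axis, mid-length), x along the axis. It starts lying level in the rest, its axis 37 mm above the table. Grip it across the middle from above.
- rest: plywood tube rest fixed to the bench, 150 x 80 mm base 10 mm thick; origin under its centre, x along the tube. Two notched cradles, 40 mm high, at x = +-58 mm (16 mm thick) hold the tube; between them its middle is free for the fingers.
- jig: green jig plate fixed to the bench, 190 (x) x 170 (y) x 10 mm; origin under its centre, z up. Two aluminium U forks at x = +-48 mm (12 mm thick, tops 66 mm above the table), slots along x centred on y = +45 mm, 32.4 mm wide, flared at the top, floors 35 mm above the table. The thumbscrew's aluminium block (top 30 mm above the table) is at x = 0, y = -50 mm.
- tube_home (a point): where the tube's centre is when it sits home: jig x = 0, y = +45 mm, 50 mm above the table, tube along jig x (either way round). Between the forks nothing under the tube is higher than 24 mm above the table, so fingers holding its middle can go down with it.
- jaw (a joint): angle of the sprung blue jaw, rad: 0 = shut (rest), positive = swung open to jig +y. Two arms at jig x = +-62 mm with 12 mm thick round noses reaching from the +y side over the tube's place, centres at y = +61 mm, 64 mm above the table (top 71 mm). A tube pushed straight down opens it about 0.1 rad (peak push 5 to 10 N); it springs back over the tube by itself.
- thumbscrew (a joint): turn of the thumbscrew, rad: 0 = seated (hard stop), positive = backed off, counter-clockwise from above; starts 0.5 to 1.25 off its seat, can go to 3.6. Clockwise from above tightens. Friction 0.08 N m: it stays where left. Its height does not change as it turns.
- wing: red wing of the thumbscrew, 40 (x) x 10 (y) x 28 mm high, axis vertical, at jig x = 0, y = -50 mm. Origin on the axis, 63 mm above the table, the height to grip (wing spans 44 to 72 mm; steel collar below, 24 mm across, top at 38 mm). Pinch it across its thickness from above. It lies along jig x when seated, across it a quarter turn back.
- pencil: flat red carpenter's pencil, 145 x 14 x 9 mm, lying; origin under the middle; x along it. Bystander, loose.
- tape: yellow roll of tape lying flat, 56 mm across, 19 mm high; origin under its centre. Bystander, loose.
- scissors: red-handled scissors lying flat, about 150 mm long, 8 mm high; origin on the table at the pivot end of the blades, x towards the tips. Bystander, loose.
- wipes: white wipes canister standing, 72 mm across, 190 mm high; origin under its centre. Bystander, loose.
- spray: white bottle with red cap standing, 54 mm across, 170 mm high; origin under its centre. Bystander, loose.
- driver: screwdriver lying on the table, under 35 mm high; x along it, handle to -x. Bystander, loose.
- heel: cork heel pad, 70 x 55 x 22 mm; origin under its centre. Bystander, loose.
Mind the look-alikes: they are no part of the job. There is more than one size of the tube; the job needs the largest.

How it is judged:
By the outcome, as a careful person would: the job done as asked, in the order asked, and still so for the second after the job is handed in, while the arm keeps its last pose, push and grip.
It also fails if it takes over 66 s, if anything falls off the work surface, if the arm or the gripper's body presses on something with over 40 N, if the wrist force passes 120 N, or if a joint passes its speed limit or range.

## Working session

There is one attempt and no reset: what is moved stays moved. The work goes in short steps, Python scripts to look and compute and a tool call to move; the robot and the scene stay as the last step left them, time stands still between calls to the robot, and variables do not carry over. Pictures are saved under pics/ and viewed, at most 10 in all, crops included, and the job is handed in when it is done.

Besides the shell and the picture viewer there is one more tool, called after ">>>" as name([rows], argument=value, ...), one row to a line, values as JSON. send_rows: Moves the arm, as the interface text tells. Its arguments: {"type":"object","properties":{"motion":{"type":"array"}},"required":["motion"]}

```bash
mkdir -p pics; cat > h.py <<'E'
from plant import *
import numpy as np, cv2
from scipy.spatial.transform import Rotation as R
def cam(n):
    p=camera_params(n); f=210/np.tan(np.radians(p["fov_y"])/2)
    return f,p["cx"],p["cy"],R.from_rotvec(p["rvec"]).as_matrix(),np.array(p["tvec"])
def c2w(n,X):
    f,cx,cy,M,t=cam(n); return M.T@(np.array(X)-t)
def proj(n,P):
    f,cx,cy,M,t=cam(n); c=(M@np.atleast_2d(P).T).T+t
    return np.c_[f*c[:,0]/c[:,2]+cx, f*c[:,1]/c[:,2]+cy]
def ray(n,uv,z):
    f,cx,cy,M,t=cam(n); uv=np.atleast_2d(uv)
    d=np.c_[(uv[:,0]-cx)/f,(uv[:,1]-cy)/f,np.ones(len(uv))]@M; C=-M.T@t
    return C+d*((z-C[2])/d[:,2])[:,None]
def save(n,name,crop=None,s=1):
    im=grab_frame(n)[:,:,::-1]
    if crop: im=im[crop[1]:crop[3],crop[0]:crop[2]]
    cv2.imwrite("pics/"+name,cv2.resize(im,None,fx=s,fy=s,interpolation=cv2.INTER_CUBIC))
E
python3 - <<'E'
from h import *
a=grab_frame("top")[:,:,::-1];b=grab_frame("side")[:,:,::-1]
cv2.imwrite("pics/top.png",cv2.resize(a,(800,600)));cv2.imwrite("pics/side.png",cv2.resize(b,(800,600)))
for n in("top","side"):
    f,cx,cy,M,t=cam(n);print(n,f,cx,cy,-M.T@t,M[2])
    for l in("tube","rest","jig","tube_home","wing","thumbscrew"):
        try:
            for d in mark_of(n,l):
                if d["confidence"]>.2:
                    w=c2w(n,d["location"]);print(n,l,round(d["confidence"],2),w.round(4),proj(n,w).round(0))
        except Exception as e: print(l,e)
print(observe())
E
```

```text
top 393.9483619824901 279.55184902796486 210.6249835990846 [ 0.38905817 -0.00802086  1.26108528] [ 0.14298105  0.00792036 -0.98969373]
top tube 0.7 [ 0.654  -0.35    0.0087] [[388. 183.]]
top tube 0.62 [ 0.3424 -0.1637  0.0116] [[334. 282.]]
top rest 0.67 [0.536  0.1339 0.0637] [[237. 220.]]
top rest 0.58 [ 0.5603 -0.1818 -0.0043] [[336. 213.]]
top jig 0.68 [0.5496 0.1834 0.0046] [[223. 218.]]
top jig 0.47 [0.5509 0.2283 0.0526] [[207. 216.]]
top tube_home 0.78 [0.5484 0.2297 0.0517] [[206. 217.]]
top wing 0.47 [0.5368 0.1313 0.0634] [[237. 219.]]
thumbscrew it knows: driver, heel, jig, pencil, rest, scissors, spray, tape, tube, tube_home, wing, wipes
side 535.1564162484157 283.8207446333425 217.32028606174381 [ 0.4942158  -0.89978787  1.14540587] [ 0.04164115  0.63805334 -0.76886537]
side tube 0.84 [ 0.3425 -0.1619  0.0096] [[205. 286.]]
side tube 0.7 [ 0.6499 -0.3482  0.0084] [[338. 345.]]
side tube 0.61 [ 0.5603 -0.1789  0.0351] [[293. 280.]]
side tube 0.59 [ 0.5592 -0.1796 -0.001 ] [[292. 288.]]
side rest 0.61 [ 0.5593 -0.1797  0.0028] [[292. 287.]]
side rest 0.6 [0.5432 0.1385 0
[... 329 characters left out ...]
g, wipes
{'time_s': 0.6, 'joint_positions': array([ 1.20837949e+00,  1.23792812e-01,  1.65022580e+00, -1.48452788e-05,
        1.36749497e+00, -8.26120029e-02]), 'qd': array([ 0.00102272, -0.00188623, -0.00055612, -0.00074509,  0.00171503,
       -0.00144446]), 'joint_efforts': array([ 1.49077250e-04, -4.23287630e+01, -3.65525186e+01, -6.25342432e-05,
        6.29191272e-04,  3.67544502e-07]), 'tool_pos': array([0.17955561, 0.6247291 , 0.24837079]), 'ee_rot': array([4.38074980e-01, 3.11086740e+00, 1.16102112e-04]), 'contact_force': array([-0.46507201, -0.19213392, -0.12149346]), 'wrist_torque': array([ 0.00217265,  0.00307478, -0.00205984]), 'grasp_force': 0.0, 'opening': 0.0856713409683935}
```

View pics/top.png

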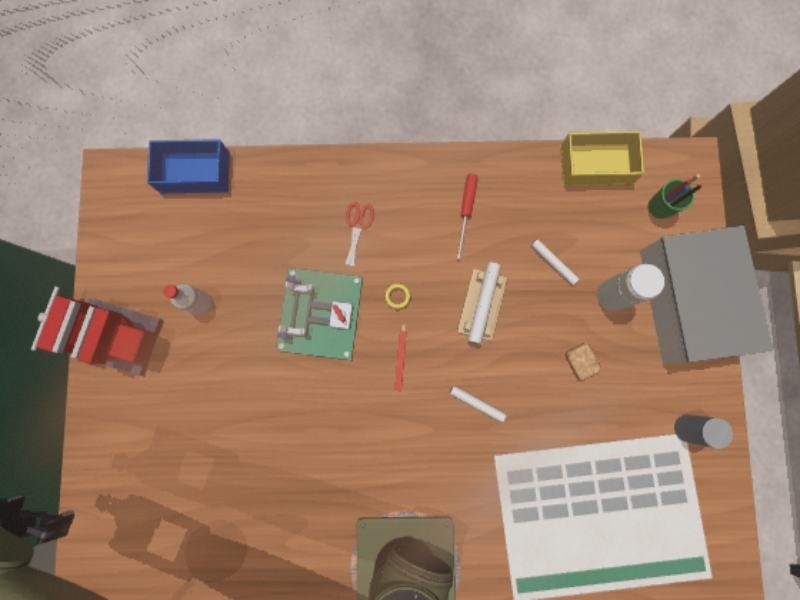

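View pics/side.png

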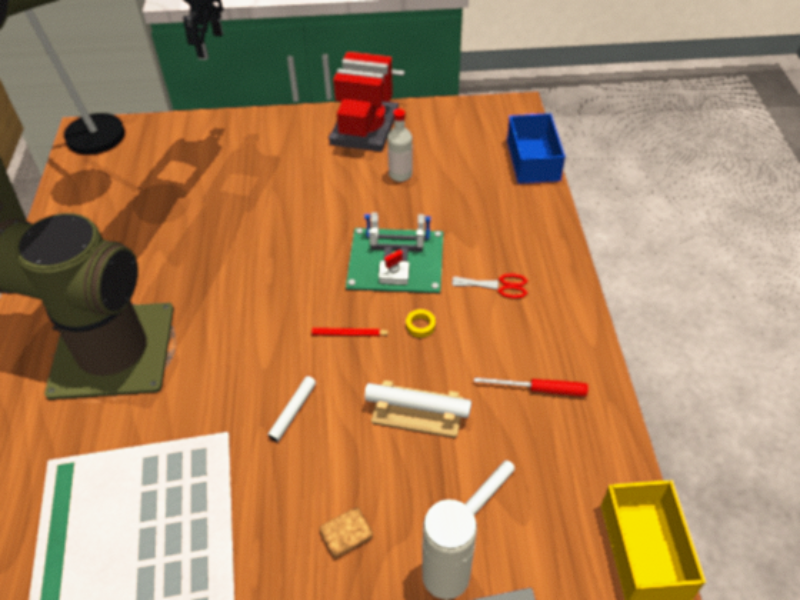

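The top picture (800x600 scale) shows three tubes:
- (485,302) lies in the plywood rest.
- (555,262) lies on the bench and is thinner and shorter.
- (478,404) also lies on the bench and is thinner and shorter.

By the description I choose the one in the rest. The jig is at (320,314), with its red wing at (340,314) lying oblique and the forks on the left side. I'll measure next and check the choice in a close crop.

```bash
cat > m.py <<'E'
from h import *
def box(pts): 
    r=cv2.minAreaRect(pts.astype(np.float32)*1000); return np.array(r[0]),r[1],cv2.boxPoints(r)
def world(n,mask,z):
    v,u=np.nonzero(mask); return ray(n,np.c_[u,v],z)[:,:2]
def big(mask):
    k,l,s,_=cv2.connectedComponentsWithStats(mask.astype(np.uint8)); return l==1+np.argmax(s[1:,4])
E
python3 - <<'E'
from m import *
ims={}
for n in("top","side"):
    im=grab_frame(n); ims[n]=im; hsv=cv2.cvtColor(im,cv2.COLOR_RGB2HSV)
    for d in outline_of(n,"tube")[:5]:
        c,s,b=box(world(n,d["region"],.037)); v,u=np.nonzero(d["region"])
        i=0 if np.linalg.norm(b[1]-b[0])>np.linalg.norm(b[2]-b[1]) else 1
        e=b[i+1]-b[i]; print(n,"tube",round(d["confidence"],2),(u.mean().round(),v.mean().round()),c.round(1),np.round(s,1),np.degrees(np.arctan2(e[1],e[0])).round(2))
    # jig plate green
    g=(hsv[...,0]>55)&(hsv[...,0]<90)&(hsv[...,1]>70)
    P=proj(n,[.548,.185,.01])[0]; r=np.zeros(g.shape,bool); r[int(P[1])-45:int(P[1])+45,int(P[0])-50:int(P[0])+50]=1
    c,s,b=box(world(n,big(g&r),.01)); print(n,"jig",c.round(1),np.round(s,1),b.round(1).tolist())
    # wing red
    g=((hsv[...,0]<8)|(hsv[...,0]>172))&(hsv[...,1]>130)
    P=proj(n,[.54,.135,.063])[0]; r=np.zeros(g.shape,bool); r[int(P[1])-22:int(P[1])+22,int(P[0])-22:int(P[0])+22]=1
    c,s,b=box(world(n,big(g&r),.072)); print(n,"wing",c.round(1),np.round(s,1),b.round(1).tolist())
t=ims["top"][165:305,175:435]; 
cv2.imwrite("pics/crop.png",cv2.resize(t[:,:,::-1],None,fx=3,fy=3,interpolation=cv2.INTER_CUBIC))
E
```

```text
top tube 0.66 (np.float64(335.0), np.float64(283.0)) [ 341.4 -162.7] [125.5  20.4] 59.89
top tube 0.55 (np.float64(388.0), np.float64(183.0)) [ 649.1 -342.3] [128.6  23.5] 44.82
top jig [482.5 149.7] [4.5 0. ] [[484.1000061035156, 148.10000610351562], [484.1000061035156, 148.10000610351562], [481.0, 151.3000030517578], [481.0, 151.3000030517578]]
top wing [537.7 132. ] [37.6  8.8] [[519.2999877929688, 126.30000305175781], [523.7999877929688, 118.69999694824219], [556.0999755859375, 137.8000030517578], [551.5999755859375, 145.39999389648438]]
side tube 0.6 (np.float64(203.0), np.float64(287.0)) [ 342.8 -180.2] [138.1  25.2] 60.53
side tube 0.59 (np.float64(292.0), np.float64(280.0)) [ 556.9 -180.8] [ 37.4 181.2] -16.6
side jig [545.6 181. ] [169.4 185.7] [[441.29998779296875, 110.80000305175781], [625.0, 83.5999984741211], [649.7999877929688, 251.1999969482422], [466.1000061035156, 278.3999938964844]]
side wing [540.2 126.9] [47.5 28.5] [[512.5, 125.4000015258789], [528.4000244140625, 101.80000305175781], [567.7999877929688, 128.3000030517578], [551.9000244140625, 152.0]]
```

View pics/crop.png

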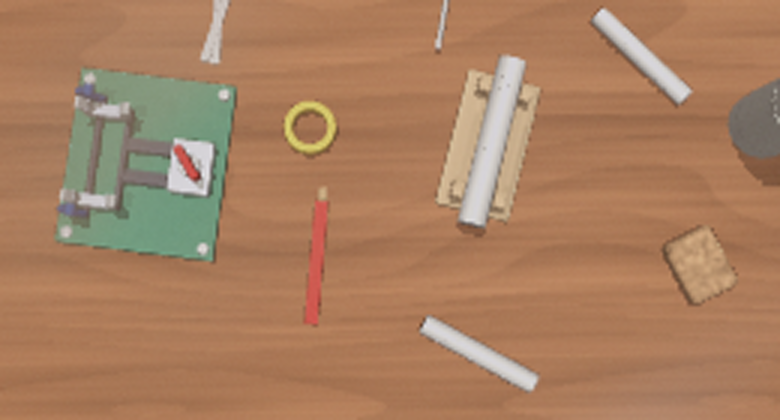

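The crop shows the full-length tube (largest, 180 mm) in the rest at crop (491,142), clearly bigger than the two loose tubes at (641,56) and (479,354). The wing at crop (187,163) is oblique. Next I refine the numbers.

```bash
cat > fit.py <<'E'
from m import *
from scipy.optimize import least_squares
def jigfit(n,im,show=0):
    lab=cv2.cvtColor(im,cv2.COLOR_RGB2LAB); g=lab[...,1]<122
    P=proj(n,[.548,.185,.01])[0].astype(int); r=np.zeros(g.shape,bool); r[P[1]-60:P[1]+60,P[0]-60:P[0]+60]=1
    g=big(g&r); h=cv2.convexHull(np.argwhere(g)[:,::-1].astype(np.float32))
    fill=np.zeros(g.shape,np.uint8); cv2.fillConvexPoly(fill,h.astype(int),1)
    return fill
def tubefit(n,im):
    hsv=cv2.cvtColor(im,cv2.COLOR_RGB2HSV); g=(hsv[...,1]<60)&(hsv[...,2]>90)
    P=proj(n,[.56,-.18,.037])[0].astype(int); r=np.zeros(g.shape,bool); r[P[1]-50:P[1]+50,P[0]-60:P[0]+60]=1
    return big(g&r)
def rend(n,p,kind):
    x,y,a=p; c,s=np.cos(a),np.sin(a)
    L=np.array([[i*.095,j*.085,.01] for i,j in((-1,-1),(1,-1),(1,1),(-1,1))]) if kind=="jig" else np.array([[i*.09,.015*np.cos(t),.037+.015*np.sin(t)] for i in(-1,1) for t in np.linspace(0,6.28,24)])
    if kind=="jig": L=np.r_[L,L*[1,1,0]]
    W=np.c_[x+c*L[:,0]-s*L[:,1],y+s*L[:,0]+c*L[:,1],L[:,2]]
    h=cv2.convexHull((proj(n,W)).astype(np.float32)); m=np.zeros((1680,2240),np.uint8)
    cv2.fillConvexPoly(m,np.round((h*4+1.5)).astype(int),1); return cv2.resize(m.astype(np.float32),(560,420),interpolation=cv2.INTER_AREA)
from scipy.optimize import minimize
def fit(n,mask,kind,p0):
    f=lambda q:np.abs(rend(n,[q[0]/100,q[1]/100,q[2]/10],kind)-mask).sum()
    r=minimize(f,[p0[0]*100,p0[1]*100,p0[2]*10],method="Nelder-Mead",options=dict(initial_simplex=np.array([[p0[0]*100,p0[1]*100,p0[2]*10]]*4)+np.r_[np.zeros((1,3)),np.eye(3)],xatol=.005,fatol=.01))
    return np.round([r.x[0]/100,r.x[1]/100,np.degrees(r.x[2]/10)],4),round(r.fun,1),mask.sum()
if __name__=="__main__":
    for n in("top","side"):
        im=grab_frame(n)
        print(n,"jig",fit(n,jigfit(n,im).astype(np.float32),"jig",[.548,.185,-.15]))
        print(n,"tube",fit(n,tubefit(n,im).astype(np.float32),"tube",[.56,-.18,-.28]))
    J=observe(); print(R.from_rotvec(J["ee_rot"]).as_matrix().round(4))
E
python3 fit.py
```

```text
top jig (array([ 0.5455,  0.1826, -7.7653]), np.float64(60.9), np.float32(3147.0))
top tube (array([  0.561 ,  -0.1833, -15.7797]), np.float64(40.3), np.float32(549.0))
side jig (array([ 0.5456,  0.1856, -8.2429]), np.float64(101.2), np.float32(2835.0))
side tube (array([  0.5592,  -0.1805, -16.1099]), np.float64(63.6), np.float32(871.0))
[[-0.9611  0.2762 -0.    ]
 [ 0.2762  0.9611  0.    ]
 [ 0.      0.     -1.    ]]
```

Careful with the scale: shifts go in shares of 40 cm and turns go in shares of pi rad. That gives: -34.2 cm / 40 = -0.855, -30.8 cm / 40 = -0.77.

>>> send_rows([
  [8.54,-0.075,-0.085,0.01,0,0,0],
  [8.54,-0.15,-0.17,0.02,0,0,0],
  [8.54,-0.225,-0.255,0.03,0,0,0],
  [8.54,-0.3,-0.34,0.04,0,0,0],
  [8.54,-0.375,-0.425,0.05,0,0,0],
  [8.54,-0.45,-0.5125,0.0625,0,0,0],
  [8.54,-0.525,-0.6,0.075,0,0,0],
  [8.54,-0.6,-0.685,0.0875,0,0,0],
  [8.54,-0.675,-0.77,0.1,0,0,0],
  [8.54,-0.75,-0.855,0.1125,0,0,0],
])

```text
time_s: 1.9
tool_pos: [0.3739, 0.2115, 0.2035]
ee_rot: [0.437, 3.11, 0.001]
contact_force: [1.1, -0.8, 0.2]
opening: 0.0855
grasp_force: 0.0
```

In the tool's units: -32.8 cm / 40 = -0.82, -30.2 cm / 40 = -0.755.

>>> send_rows([
  [8.54,-0.075,-0.0825,0.02,0,0,0],
  [8.54,-0.15,-0.165,0.04,0,0,0],
  [8.54,-0.225,-0.2475,0.06,0,0,0],
  [8.54,-0.3,-0.33,0.08,0,0,0],
  [8.54,-0.375,-0.4125,0.1,0,0,0],
  [8.54,-0.45,-0.5,0.125,0,0,0],
  [8.54,-0.525,-0.585,0.15,0,0,0],
  [8.54,-0.6,-0.67,0.175,0,0,0],
  [8.54,-0.675,-0.755,0.2,0,0,0],
  [8.54,-0.72,-0.82,0.225,0,0,0],
])

```text
time_s: 2.9
tool_pos: [0.5609, -0.1844, 0.1133]
ee_rot: [0.44, 3.109, -0.001]
contact_force: [1.0, -0.0, -0.8]
opening: 0.0856
grasp_force: 0.0
```

In the tool's units: 7.8 cm / 40 = 0.195, 7 cm / 40 = 0.175.

>>> send_rows([
  [8.54,0,0,0.025,0,0,0],
  [8.54,0,0,0.05,0,0,0],
  [8.54,0,0,0.075,0,0,0],
  [8.54,0,0,0.1,0,0,0],
  [8.54,0,0,0.125,0,0,0],
  [8.54,0,0,0.15,0,0,0],
  [8.54,0,0,0.175,0,0,0],
  [8.54,0,0,0.195,0,0,0],
  [8.54,0,0,0.195,0,0,0],
  [8.54,0,0,0.195,0,0,0],
])

```text
time_s: 3.9
tool_pos: [0.5597, -0.1816, 0.0352]
ee_rot: [-0.438, -3.111, -0.0]
contact_force: [0.2, 0.5, 0.2]
opening: 0.0854
grasp_force: 0.0
```

```bash
python3 - <<'E'
from h import *
save("side","g1.png",(210,210,380,340),4)
E
```

```text
(no output)
```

View pics/g1.png

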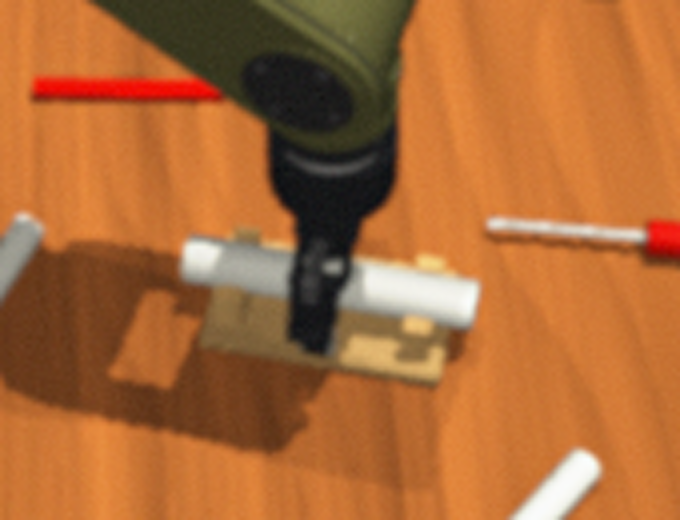

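The fingers straddle the tube's middle, with the gripper at crop (325,270) and the tube running from (185,260) to (475,300). I close now, then lift.

>>> send_rows([
  [0,0,0,0,0,0,0],
  [0,0,0,0,0,0,0],
  [0,0,0,0,0,0,0],
  [0,0,0,0,0,0,0],
  [0,0,0,0,0,0,0],
  [0,0,0,0,0,0,0],
  [0,0,0,0,0,0,0],
  [0,0,0,0,0,0,0],
  [0,0,0,0,0,0,0],
  [0,0,0,0,0,0,0],
])

```text
time_s: 4.95
tool_pos: [0.56, -0.1817, 0.0358]
ee_rot: [0.438, 3.11, -0.0]
contact_force: [0.5, 1.8, 5.4]
opening: 0.028
grasp_force: 59.4
```

In the tool's units: -10 cm / 40 = -0.25, -9 cm / 40 = -0.225.

>>> send_rows([
  [0,0,0,-0.0125,0,0,0],
  [0,0,0,-0.0375,0,0,0],
  [0,0,0,-0.075,0,0,0],
  [0,0,0,-0.1125,0,0,0],
  [0,0,0,-0.15,0,0,0],
  [0,0,0,-0.1875,0,0,0],
  [0,0,0,-0.225,0,0,0],
  [0,0,0,-0.25,0,0,0],
  [0,0,0,-0.25,0,0,0],
  [0,0,0,-0.25,0,0,0],
])

```text
time_s: 5.95
tool_pos: [0.5595, -0.1816, 0.1353]
ee_rot: [-0.438, -3.111, -0.0]
contact_force: [-0.6, 0.9, -0.7]
opening: 0.0277
grasp_force: 59.2
```

```bash
python3 - <<'E'
from h import *
s=observe(); M=R.from_rotvec(s["ee_rot"]).as_matrix(); print(s["tool_pos"].round(4),M[:,1].round(4),s["opening"],s["grasp_force"])
c=np.array([.56013,-.18206,.1354])  # commanded
a=np.radians(73.97); M=np.array([[-np.sin(a),np.cos(a),0],[np.cos(a),np.sin(a),0],[0,0,-1]])
print((M.T@(np.array([.5518,.2286,.125])-c)*100).round(2))
E
```

```text
[ 0.5595 -0.1816  0.1353] [ 0.2761  0.9611 -0.    ] 0.02769655111338723 59.19414460659027
[12.14 39.24  1.04]
```

In the tool's units: 39.2 cm / 40 = 0.98, 12.1 cm / 40 = 0.3025, -0.14 rad / 3.1416 = -0.0446.

>>> send_rows([
  [0,0.0325,0.1075,0,0,0,-0.0048],
  [0,0.065,0.215,0,0,0,-0.0095],
  [0,0.0975,0.3225,0,0,0,-0.0143],
  [0,0.1325,0.43,0,0,0,-0.0191],
  [0,0.165,0.5375,0,0,0,-0.0239],
  [0,0.2,0.645,0,0,0,-0.0286],
  [0,0.2325,0.7525,0,0,0,-0.0334],
  [0,0.265,0.86,0,0,0,-0.0382],
  [0,0.295,0.95,0,0,0,-0.043],
  [0,0.3025,0.98,0,0,0,-0.0446],
])

```text
time_s: 6.95
tool_pos: [0.5503, 0.2315, 0.134]
ee_rot: [-0.213, -3.132, 0.0]
contact_force: [0.1, 0.0, -1.7]
opening: 0.0287
grasp_force: 59.4
```

```bash
python3 - <<'E'
from h import *
a=grab_frame("side")[:,:,::-1][105:245,190:370];b=grab_frame("top")[:,:,::-1][150:290,130:310]
cv2.imwrite("pics/h1.png",np.vstack([cv2.resize(x,None,fx=2.1,fy=2.1,interpolation=cv2.INTER_CUBIC)for x in(a,b)]))
s=observe();print(s["tool_pos"].round(4),R.from_rotvec(s["ee_rot"]).as_matrix()[:,1].round(3))
for n in("top","side"):
  for l in("tube","tube_home"):
    for d in mark_of(n,l)[:3]: print(n,l,round(d["confidence"],2),c2w(n,d["location"]).round(4))
E
```

```text
[0.5508 0.2297 0.1341] [ 0.137  0.991 -0.001]
top tube 0.78 [ 0.3399 -0.1656  0.0167]
top tube_home 0.57 [0.5493 0.2274 0.0498]
side tube 0.78 [ 0.6554 -0.3482  0.0086]
side tube 0.68 [0.55   0.2317 0.1368]
side tube 0.65 [ 0.3449 -0.1584  0.0082]
side tube_home 0.91 [0.5534 0.2309 0.0467]
side tube_home 0.55 [ 0.5594 -0.1786  0.003 ]
```

View pics/h1.png

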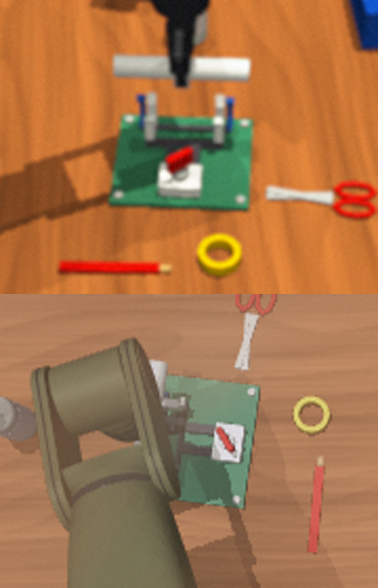

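The side crop shows the tube level above the forks, over the jaw arms, centred at (180,68). The top crop shows the wing still oblique at (227,441). Descending.

In the tool's units: 4.8 cm / 40 = 0.12, 4.5 cm / 40 = 0.1125.

>>> send_rows([
  [0,0,0,0.0175,0,0,0],
  [0,0,0,0.0375,0,0,0],
  [0,0,0,0.0575,0,0,0],
  [0,0,0,0.0775,0,0,0],
  [0,0,0,0.0975,0,0,0],
  [0,0,0,0.1125,0,0,0],
  [0,0,0,0.12,0,0,0],
  [0,0,0,0.12,0,0,0],
  [0,0,0,0.12,0,0,0],
  [0,0,0,0.12,0,0,0],
])

```text
time_s: 8.25
tool_pos: [0.552, 0.2287, 0.0879]
ee_rot: [0.219, 3.133, 0.001]
contact_force: [-0.6, -0.9, -1.0]
opening: 0.0285
grasp_force: 59.4
```

```bash
python3 - <<'E'
from h import *
s=observe();print(s["tool_pos"].round(4),R.from_rotvec(s["ee_rot"]).as_matrix()[:,1].round(3),s["contact_force"])
save("side","h2.png",(220,125,330,215),6)
print(proj("side",[[.5518+k*.99,.2286-k*.139,.05+.0395] for k in(-.09,0,.09)]))
E
```

```text
[0.552  0.2287 0.0879] [0.139 0.99  0.   ] [-0.56430524 -0.94437375 -1.02304672]
[[245.94936411 148.82847989]
 [277.16581703 149.934704  ]
 [308.55659111 151.04710557]]
```

View pics/h2.png

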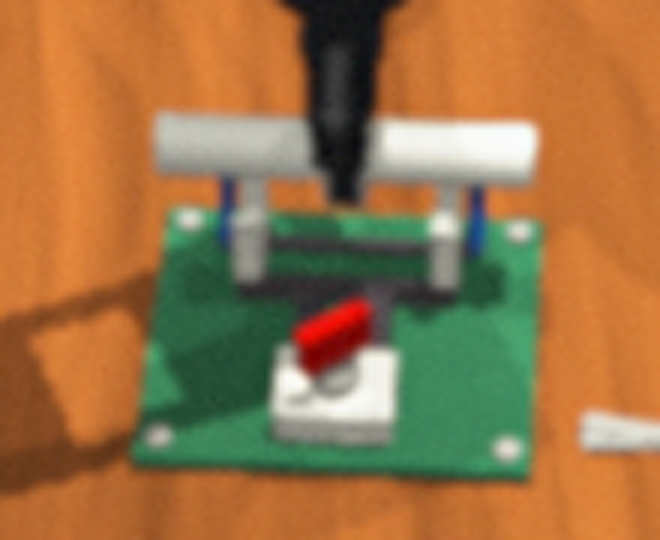

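The tube hangs centred over both forks: its ends are at crop x 155 and 537, and the forks at 250 and 445. I push down in stages and watch the force.

In the tool's units: 1.4 cm / 40 = 0.035, 1.3 cm / 40 = 0.0325.

>>> send_rows([
  [0,0,0,0.005,0,0,0],
  [0,0,0,0.01,0,0,0],
  [0,0,0,0.015,0,0,0],
  [0,0,0,0.02,0,0,0],
  [0,0,0,0.025,0,0,0],
  [0,0,0,0.03,0,0,0],
  [0,0,0,0.0325,0,0,0],
  [0,0,0,0.035,0,0,0],
  [0,0,0,0.035,0,0,0],
  [0,0,0,0.035,0,0,0],
])

```text
time_s: 9.3
tool_pos: [0.5521, 0.2281, 0.0747]
ee_rot: [0.219, 3.133, -0.002]
contact_force: [-2.5, -3.3, 5.7]
opening: 0.0284
grasp_force: 60.2
```

In the tool's units: 1 cm / 40 = 0.025, 0.9 cm / 40 = 0.0225.

>>> send_rows([
  [0,0,0,0.005,0,0,0],
  [0,0,0,0.01,0,0,0],
  [0,0,0,0.015,0,0,0],
  [0,0,0,0.0175,0,0,0],
  [0,0,0,0.02,0,0,0],
  [0,0,0,0.0225,0,0,0],
  [0,0,0,0.025,0,0,0],
  [0,0,0,0.025,0,0,0],
  [0,0,0,0.025,0,0,0],
  [0,0,0,0.025,0,0,0],
])

```text
time_s: 10.3
tool_pos: [0.552, 0.2277, 0.0633]
ee_rot: [0.22, 3.133, -0.002]
contact_force: [0.1, -4.9, 1.5]
opening: 0.0282
grasp_force: 59.9
```

In the tool's units: 1.5 cm / 40 = 0.0375, 1.45 cm / 40 = 0.0363.

>>> send_rows([
  [0,0,0,0.005,0,0,0],
  [0,0,0,0.01,0,0,0],
  [0,0,0,0.015,0,0,0],
  [0,0,0,0.02,0,0,0],
  [0,0,0,0.025,0,0,0],
  [0,0,0,0.03,0,0,0],
  [0,0,0,0.0338,0,0,0],
  [0,0,0,0.0363,0,0,0],
  [0,0,0,0.0375,0,0,0],
  [0,0,0,0.0375,0,0,0],
])

```text
time_s: 11.3
tool_pos: [0.5515, 0.2291, 0.0488]
ee_rot: [-0.219, -3.134, -0.001]
contact_force: [-3.9, -0.2, 3.1]
opening: 0.0284
grasp_force: 59.9
```

In the tool's units: 0.2 cm / 40 = 0.005, 0.15 cm / 40 = 0.0038.

>>> send_rows([
  [0,0,0,0.0013,0,0,0],
  [0,0,0,0.0025,0,0,0],
  [0,0,0,0.0038,0,0,0],
  [0,0,0,0.0038,0,0,0],
  [0,0,0,0.005,0,0,0],
  [0,0,0,0.005,0,0,0],
  [0,0,0,0.005,0,0,0],
  [0,0,0,0.005,0,0,0],
  [0,0,0,0.005,0,0,0],
  [0,0,0,0.005,0,0,0],
])

```text
time_s: 12.3
tool_pos: [0.5516, 0.2291, 0.0487]
ee_rot: [-0.219, -3.133, -0.001]
contact_force: [-10.4, -1.2, 13.9]
opening: 0.0282
grasp_force: 61.1
```

In the tool's units: -10 cm / 40 = -0.25, -8.5 cm / 40 = -0.2125.

>>> send_rows([
  [0,0,0,-0.005,0,0,0],
  [5,0,0,-0.005,0,0,0],
  [5,0,0,-0.005,0,0,0],
  [5,0,0,-0.005,0,0,0],
  [5,0,0,-0.005,0,0,0],
  [5,0,0,-0.0375,0,0,0],
  [5,0,0,-0.0875,0,0,0],
  [5,0,0,-0.15,0,0,0],
  [5,0,0,-0.2125,0,0,0],
  [5,0,0,-0.25,0,0,0],
])

```text
time_s: 13.3
tool_pos: [0.5528, 0.2289, 0.1498]
ee_rot: [0.219, 3.13, 0.002]
contact_force: [1.6, -0.2, 0.8]
opening: 0.0497
grasp_force: 0.0
```

```bash
python3 - <<'E'
from m import *
s=observe();print(s["tool_pos"].round(4),s["ee_rot"].round(3),s["opening"],s["contact_force"].round(1))
save("side","h3.png",(220,125,330,215),6)
im=grab_frame("side")
for n in("top","side"):
    im=grab_frame(n);hsv=cv2.cvtColor(im,cv2.COLOR_RGB2HSV)
    g=((hsv[...,0]<8)|(hsv[...,0]>172))&(hsv[...,1]>130)
    P=proj(n,[.5385,.1345,.063])[0]; r=np.zeros(g.shape,bool); r[int(P[1])-18:int(P[1])+18,int(P[0])-18:int(P[0])+18]=1
    m=big(g&r); c,S,b=box(world(n,m,.072)); print(n,m.sum(),"wing",c.round(1),np.round(S,1),b.round(1).tolist())
for d in mark_of("side","tube")[:4]: print(round(d["confidence"],2),c2w("side",d["location"]).round(4))
for d in mark_of("side","wing")[:2]: print("wing",round(d["confidence"],2),c2w("side",d["location"]).round(4))
E
```

```text
[0.5528 0.2289 0.1498] [2.19e-01 3.13e+00 2.00e-03] 0.0496898282755929 [ 1.6 -0.2  0.8]
top 36 wing [537.7 132. ] [37.6  8.8] [[519.2999877929688, 126.30000305175781], [523.7999877929688, 118.69999694824219], [556.0999755859375, 137.8000030517578], [551.5999755859375, 145.39999389648438]]
side 115 wing [539.9 127.2] [46.3 30.1] [[512.2999877929688, 128.60000610351562], [527.4000244140625, 102.5], [567.5, 125.80000305175781], [552.2999877929688, 151.89999389648438]]
0.92 [ 0.3421 -0.1613  0.0113]
0.71 [ 0.6511 -0.3472  0.0067]
0.7 [0.5517 0.2284 0.0488]
wing 0.58 [0.5433 0.1358 0.0638]
```

View pics/h3.png

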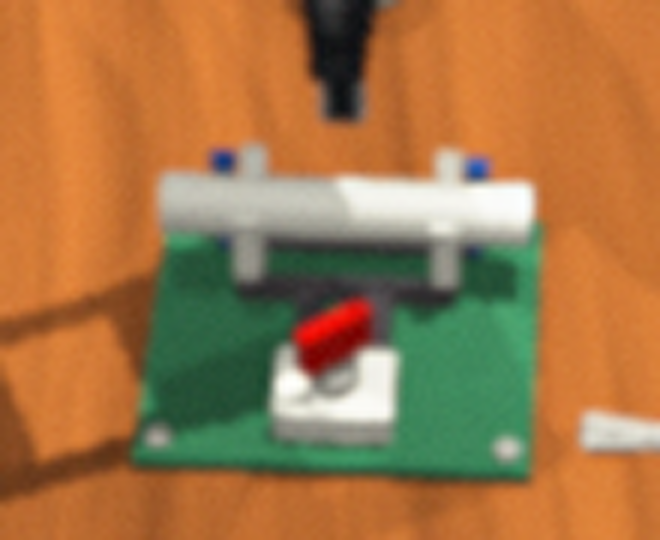

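The side crop shows the tube low in both forks (ends at x 158 and 535, forks at 250 and 445), with the blue noses sprung back behind and over it at (222,160) and (477,168). The wing sits at about 30.6° world, so roughly 39° off its seat. Now I move to the wing and turn the tool.

In the tool's units: -9.46 cm / 40 = -0.2365, -9 cm / 40 = -0.225, 1.3 rad / 3.1416 = 0.4138.

>>> send_rows([
  [5,0,-0.025,0,0,0,0.0414],
  [5,0,-0.05,0,0,0,0.0828],
  [5,0,-0.075,0,0,0,0.1241],
  [5,0,-0.1,0,0,0,0.1655],
  [5,0,-0.125,0,0,0,0.2069],
  [5,0,-0.15,0,0,0,0.2483],
  [5,0,-0.175,0,0,0,0.2897],
  [5,0,-0.2,0,0,0,0.331],
  [5,0,-0.225,0,0,0,0.3724],
  [5,0,-0.2365,0,0,0,0.4138],
])

```text
time_s: 14.6
tool_pos: [0.5373, 0.134, 0.1444]
ee_rot: [-2.077, -2.354, 0.004]
contact_force: [-0.8, -0.3, 0.4]
opening: 0.0501
grasp_force: 0.0
```

In the tool's units: 1.17 rad / 3.1416 = 0.3724.

>>> send_rows([
  [5,0,0,0,0,0,0.0414],
  [5,0,0,0,0,0,0.0828],
  [5,0,0,0,0,0,0.1241],
  [5,0,0,0,0,0,0.1655],
  [5,0,0,0,0,0,0.2069],
  [5,0,0,0,0,0,0.2483],
  [5,0,0,0,0,0,0.2897],
  [5,0,0,0,0,0,0.331],
  [5,0,0,0,0,0,0.3724],
  [5,0,0,0,0,0,0.3724],
])

```text
time_s: 15.6
tool_pos: [0.5375, 0.1347, 0.1446]
ee_rot: [-3.031, -0.826, 0.005]
contact_force: [-0.3, -0.4, 0.5]
opening: 0.05
grasp_force: 0.0
```

In the tool's units: 5.5 cm / 40 = 0.1375, 5 cm / 40 = 0.125.

>>> send_rows([
  [5,0,0,0.025,0,0,0],
  [5,0,0,0.05,0,0,0],
  [5,0,0,0.075,0,0,0],
  [5,0,0,0.1,0,0,0],
  [5,0,0,0.125,0,0,0],
  [5,0,0,0.1375,0,0,0],
  [5,0,0,0.1375,0,0,0],
  [5,0,0,0.1375,0,0,0],
  [5,0,0,0.1375,0,0,0],
  [5,0,0,0.1375,0,0,0],
])

```text
time_s: 16.6
tool_pos: [0.5389, 0.135, 0.092]
ee_rot: [3.031, 0.826, 0.002]
contact_force: [1.0, -1.0, 1.0]
opening: 0.05
grasp_force: 0.0
```

```bash
python3 - <<'E'
from h import *
s=observe();M=R.from_rotvec(s["ee_rot"]).as_matrix();print(s["tool_pos"].round(4),np.degrees(np.arctan2(M[1,1],M[0,1])),M[2].round(3),s["joint_positions"].round(3),s["contact_force"].round(1))
save("side","h4.png",(220,125,330,215),6)
E
```

```text
[0.5389 0.135  0.092 ] -59.52762857217512 [ 0.001  0.    -1.   ] [0.149 0.067 1.99  0.    1.083 1.188] [ 1. -1.  1.]
```

View pics/h4.png

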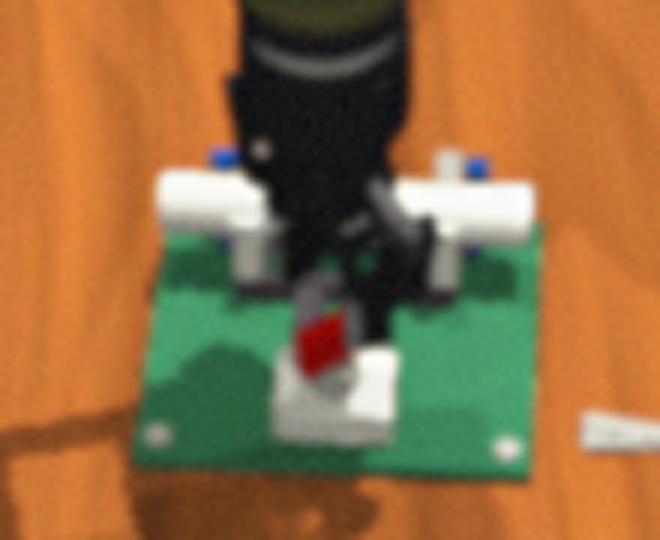

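The fingers straddle the wing: its left end shows at (322,345) between the back finger at (315,295) and the front finger at (375,310). I descend and pinch.

>>> send_rows([
  [5,0,0,0.01,0,0,0],
  [5,0,0,0.02,0,0,0],
  [5,0,0,0.03,0,0,0],
  [5,0,0,0.04,0,0,0],
  [5,0,0,0.05,0,0,0],
  [5,0,0,0.06,0,0,0],
  [5,0,0,0.07,0,0,0],
  [5,0,0,0.0763,0,0,0],
  [5,0,0,0.0763,0,0,0],
  [5,0,0,0.0763,0,0,0],
])

```text
time_s: 17.65
tool_pos: [0.5385, 0.1349, 0.0608]
ee_rot: [3.031, 0.826, 0.0]
contact_force: [-0.6, 0.8, -0.8]
opening: 0.0501
grasp_force: 0.0
```

>>> send_rows([
  [3,0,0,0,0,0,0],
  [2,0,0,0,0,0,0],
  [0,0,0,0,0,0,0],
  [0,0,0,0,0,0,0],
  [0,0,0,0,0,0,0],
  [0,0,0,0,0,0,0],
  [0,0,0,0,0,0,0],
  [0,0,0,0,0,0,0],
  [0,0,0,0,0,0,0],
  [0,0,0,0,0,0,0],
])

```text
time_s: 18.65
tool_pos: [0.5387, 0.1347, 0.0612]
ee_rot: [3.031, 0.825, 0.001]
contact_force: [-1.3, -3.0, 4.0]
opening: 0.0091
grasp_force: 60.3
```

```bash
cat > st.py <<'E'
from h import *
s=observe();M=R.from_rotvec(s["ee_rot"]).as_matrix();print(s["time_s"],s["tool_pos"].round(4),"yaw",np.degrees(np.arctan2(M[1,1],M[0,1])).round(2),M[2].round(3),"q",s["joint_positions"].round(3),"F",s["contact_force"].round(1),"T",s["wrist_torque"].round(3),s["opening"].round(4),s["grasp_force"].round(1))
E
python3 st.py
```

```text
Traceback (most recent call last):
  File "st.py", line 2, in <module>
    s=observe();M=R.from_rotvec(s["ee_rot"]).as_matrix();print(s["time_s"],s["tool_pos"].round(4),"yaw",np.degrees(np.arctan2(M[1,1],M[0,1])).round(2),M[2].round(3),"q",s["joint_positions"].round(3),"F",s["contact_force"].round(1),"T",s["wrist_torque"].round(3),s["opening"].round(4),s["grasp_force"].round(1))
                                                                                                                                                                                                                                                                      ^^^^^^^^^^^^^^^^^^
AttributeError: 'float' object has no attribute 'round'
```

In the tool's units: 0.06 rad / 3.1416 = 0.0191.

>>> send_rows([
  [0,0,0,0,0,0,0.0191],
  [0,0,0,0,0,0,0.0382],
  [0,0,0,0,0,0,0.0573],
  [0,0,0,0,0,0,0.0764],
  [0,0,0,0,0,0,0.0955],
  [0,0,0,0,0,0,0.1146],
  [0,0,0,0,0,0,0.1337],
  [0,0,0,0,0,0,0.1528],
  [0,0,0,0,0,0,0.1719],
  [0,0,0,0,0,0,0.1846],
])

```text
time_s: 19.65
tool_pos: [0.5387, 0.1345, 0.0612]
ee_rot: [3.14, -0.078, 0.001]
contact_force: [-0.7, -4.4, 4.9]
opening: 0.0091
grasp_force: 60.5
```

```bash
sed -i 's/s\["opening"\].round(4),s\["grasp_force"\].round(1)/s["opening"],s["grasp_force"]/' st.py; python3 st.py
```

```text
19.65 [0.5387 0.1345 0.0612] yaw -92.84 [ 0.001  0.001 -1.   ] q [ 1.480e-01  1.100e-01  2.004e+00 -1.000e-03  1.027e+00  1.769e+00] F [-0.7 -4.4  4.9] T [-0.592  0.103  0.097] 0.009118005092707899 60.474416613578796
```

In the tool's units: 0.08 rad / 3.1416 = 0.0255.

>>> send_rows([
  [0,0,0,0,0,0,0.0064],
  [0,0,0,0,0,0,0.0127],
  [0,0,0,0,0,0,0.0191],
  [0,0,0,0,0,0,0.0255],
  [0,0,0,0,0,0,0.0318],
  [0,0,0,0,0,0,0.0318],
  [0,0,0,0,0,0,0.0318],
  [0,0,0,0,0,0,0.0318],
  [0,0,0,0,0,0,0.0318],
  [0,0,0,0,0,0,0.0318],
])

```text
time_s: 20.65
tool_pos: [0.5388, 0.1344, 0.0612]
ee_rot: [3.132, -0.23, 0.001]
contact_force: [-0.7, -5.1, 5.0]
opening: 0.0092
grasp_force: 60.6
```

```bash
python3 st.py
```

```text
20.65 [0.5388 0.1344 0.0612] yaw -98.41 [ 0.001  0.001 -1.   ] q [ 1.480e-01  1.100e-01  2.004e+00 -1.000e-03  1.027e+00  1.867e+00] F [-0.7 -5.1  5. ] T [-0.652  0.092  0.28 ] 0.009235298138420767 60.56225895881653
```

In the tool's units: 0.05 rad / 3.1416 = 0.0159.

>>> send_rows([
  [0,0,0,0,0,0,0.0032],
  [0,0,0,0,0,0,0.0064],
  [0,0,0,0,0,0,0.0095],
  [0,0,0,0,0,0,0.0127],
  [0,0,0,0,0,0,0.0159],
  [0,0,0,0,0,0,0.0159],
  [0,0,0,0,0,0,0.0159],
  [0,0,0,0,0,0,0.0159],
  [0,0,0,0,0,0,0.0159],
  [0,0,0,0,0,0,0.0159],
])

```text
time_s: 21.65
tool_pos: [0.5388, 0.1344, 0.0612]
ee_rot: [3.125, -0.302, 0.002]
contact_force: [-0.3, -4.2, 5.4]
opening: 0.0087
grasp_force: 74.3
```

```bash
python3 st.py
```

```text
21.65 [0.5388 0.1344 0.0612] yaw -101.03 [ 0.001  0.002 -1.   ] q [ 0.149  0.11   2.004 -0.003  1.027  1.914] F [-0.3 -4.2  5.4] T [-0.65   0.122  1.424] 0.008679091575615952 74.30330901872367
```

It is seated: the torque climbs steeply from yaw about -98.0°, which matches the jig yaw of -8.0°. Now I back off a quarter turn, counter-clockwise.

In the tool's units: -0.14 rad / 3.1416 = -0.0446.

>>> send_rows([
  [0,0,0,0,0,0,-0.0159],
  [0,0,0,0,0,0,-0.0446],
  [0,0,0,0,0,0,-0.0732],
  [0,0,0,0,0,0,-0.1019],
  [0,0,0,0,0,0,-0.1305],
  [0,0,0,0,0,0,-0.1592],
  [0,0,0,0,0,0,-0.1878],
  [0,0,0,0,0,0,-0.2165],
  [0,0,0,0,0,0,-0.2451],
  [0,0,0,0,0,0,-0.2737],
])

```text
time_s: 22.65
tool_pos: [0.5386, 0.1348, 0.0612]
ee_rot: [2.969, 1.026, 0.001]
contact_force: [0.4, -2.8, 5.4]
opening: 0.009
grasp_force: 60.6
```

In the tool's units: -0.77 rad / 3.1416 = -0.2451.

>>> send_rows([
  [0,0,0,0,0,0,-0.0286],
  [0,0,0,0,0,0,-0.0573],
  [0,0,0,0,0,0,-0.0859],
  [0,0,0,0,0,0,-0.1146],
  [0,0,0,0,0,0,-0.1432],
  [0,0,0,0,0,0,-0.1719],
  [0,0,0,0,0,0,-0.2005],
  [0,0,0,0,0,0,-0.2228],
  [0,0,0,0,0,0,-0.2387],
  [0,0,0,0,0,0,-0.2451],
])

```text
time_s: 23.65
tool_pos: [0.5383, 0.135, 0.0611]
ee_rot: [-2.369, -2.063, 0.0]
contact_force: [-2.1, -1.9, 7.3]
opening: 0.0089
grasp_force: 60.7
```

```bash
python3 st.py; python3 - <<'E'
from h import *
a=grab_frame("side")[:,:,::-1][125:215,220:330];b=grab_frame("top")[:,:,::-1][180:260,180:290]
cv2.imwrite("pics/f.png",cv2.resize(np.vstack([a,b]),None,fx=3.5,fy=3.5,interpolation=cv2.INTER_CUBIC))
for d in mark_of("side","tube")[:4]: print(round(d["confidence"],2),c2w("side",d["location"]).round(4))
E
```

```text
23.65 [0.5383 0.135  0.0611] yaw -7.89 [ 0.    -0.001 -1.   ] q [0.149 0.11  2.004 0.    1.028 0.286] F [-2.1 -1.9  7.3] T [-0.372  0.302 -0.061] 0.008860457231047949 60.70805847644806
0.78 [ 0.6539 -0.3453  0.0058]
0.71 [ 0.3446 -0.1597  0.011 ]
```

View pics/f.png

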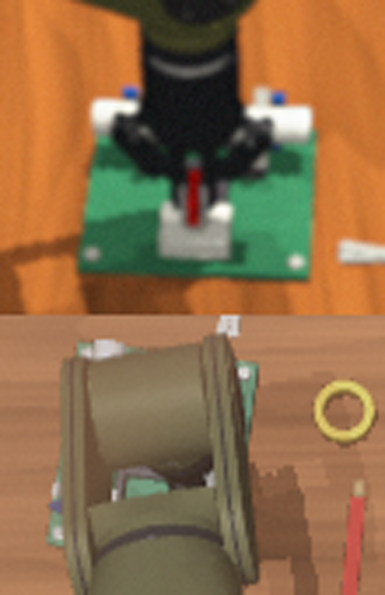

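The wing at (193,195) now lies across the jig, pinched between the fingers. The tube (92 to 312, y about 118) is still in the forks with both blue noses over it, and tool yaw is -7.9°, which is 90° from the seat.

```bash
python3 -c "
from plant import *
print(hand_in())"
```

```text
the job is handed in; nothing more can be done
None
```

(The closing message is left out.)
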